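# Scoop grinding balls out of a leaning jar

### The arm

A 6-joint arm with a two-finger parallel gripper is mounted at the origin on the work surface. World frame = base frame: x ahead of the robot, y to its left, z up, the work surface at z = 0. Lengths are in m, angles in rad, forces in N, time in s.
With the tool pointing down it reaches from about 0.35 to 1 m from the base axis. Payload 7.1 kg.
Tool frame: the origin (TCP) lies between the finger pads; the fingertips stand 22 mm ahead of it and the grasp point (between the pads) lies 3 mm ahead of it; x points along the fingers, y is the direction in which the jaws open and shut, and the axes are right-handed (so a half turn about x gives the same grasp; the last joint's range is limited). The gripper opens to 85 mm and grips with 20 to 120 N. Pads are 22 mm wide; open, the fingers measure 114 mm over their backs; the gripper's body (76 mm by 85 mm) begins 54 mm behind the grasp point. The pads swing forward as they close: fully open they stand 13 mm farther back than shut.
Start: joints at [1.199, 0.423, 1.63, -0, 1.089, -0.019], TCP at [0.216, 0.587, 0.253] pointing down, gripper open.
Joint ranges: [-3, 3], [-0.9, 2.11], [0.09, 2.58], [-1.31, 4.45], [0.11, 2.69], [-2.54, 2.54]. Speed limits (rad/s): [2.39, 2.39, 3.01, 3.14, 3.14, 3.14].

### API

Orientations are given as a rotation vector (axis times angle).
In Python, from rig import manip gives the robot as it stands. The module is installed in compiled form; this text tells all that it offers. Calls block until the motion is done:
- manip.move_to(position, orientation): joint-space move of the TCP to a pose.
- manip.servo_line(position, orientation=None, rate=0.15): straight line of the TCP; orientation=None keeps the orientation; rate is the mean speed in m/s.
- manip.set_joints(angles): joint-space move.
- manip.command_gripper(opening, f_grip=None): finger opening in m; f_grip is the grip in N (None keeps the last); returns when the fingers have stopped.
- manip.hold(seconds).
- manip.solve_ik(position, orientation): joint angles nearest the present ones, or None.
- manip.camera(name): name is "side" or "top" or "wrist"; returns a dict with "image" (400x640x3 uint8, red, green, blue), "fx", "fy", "cx", "cy" (pixels), "k1" (the pictures are not rectified: a ray, as slopes to the right and down, at radius r is drawn at 1 + k1 r^2 times it, then the intrinsics apply), "cam_to_world" (4x4, takes a point from camera to world coordinates); the wrist camera has in their place "mount" (4x4, takes a point from camera to tool coordinates, whose origin is the TCP and whose axes are the tool frame's). Camera axes: x right, y down, z forward; pixel columns grow to the right and rows downward; lengths in m; the calibration is good to about 2 mm. A picture is of the moment at which its call begins: read the wrist's pose just before it. There is no depth.
A pose or a line that the arm cannot do raises manip.IKError and nothing moves.
- manip.sign_off(): hands the job in, once; it reports no verdict.
Readings, each from a call of its own:
- manip.get_time(): time.
- manip.get_joint_positions(): joint angles.
- manip.get_joint_vel(): joint speeds.
- manip.get_tau(): joint torques, N m.
- manip.get_position(): TCP position.
- manip.get_ee_rot(): TCP orientation.
- manip.get_contact_force(): force on the tool from outside, world axes, zero at the start.
- manip.get_torque(): the same for the moment, N m.
- manip.get_width(): finger opening in m.
Only numpy, scipy, OpenCV 4.12 (cv2) and the standard library are available. Lean on these libraries where they do the work, as an engineer would, in place of code of your own. Each camera call takes 0.05 s, during which the arm holds its last target. There are 200 camera calls.

### The job

Take the scoop from its rack, dip it at an angle into the leaning glass jar, right it and carry grinding balls out in it, and tip them from low over the white dish, until at least two balls lie in the dish. Then hang the scoop back in the fork of its rack; spill no ball outside the jar and the dish, do not touch the balls with the fingers, and leave the other things on the bench where they are.

Things in the scene. Friction and masses are not known exactly. Their poses are not given: they have to be found in the camera images.
- scoop: Steel scoop, 90-140 g, 176 mm long, hung upright by its collar in the rack's fork. Own z: up its rod; own -x: where its cup's open front points. On the z axis: rod 9 mm thick from z=2 mm; collar 32 x 32 mm, z=118-124; square black handle 14 x 14 mm, z=124-176. Cup at the foot: floor 37 mm wide, 1.5 thick, underside from x=-3, z=-1.5 mm rising 15 degrees to the lip (last 3 mm 22 wide).
- scoop_lip (a point): Middle of the underside of the cup's front lip, (-51, 0, 11.3) mm in the scoop's frame. Cup side walls, 16 mm high, stop 15 mm short of it; back wall at x=-4 mm, 22 high. Rod upright: the cup floor slopes 15 degrees down to the back and holds balls. Rod leaning 30 degrees to the cup's front: floor slopes 15 degrees down to the front; leaning 45 to 50 degrees: balls roll out.
- scoop_collar (a point): Middle of the underside of the scoop's collar, (0, 0, 118) mm in the scoop's frame; it rests on the fork.
- scoop_grip (a point): Middle of the black square handle, (0, 0, 150) mm in the scoop's frame: grip it here from above, fingers along the rod, on either pair of faces.
- rack: Steel rack, fixed. Origin on the bench below where the rod hangs; z up; fork opens to own -x. Two level prongs 10 mm wide, 8 thick, tops at 150 mm, from x=-19 to 56 mm at y=-15 and +15 (20 mm gap); post 14 x 50 mm behind at x=46-60, 142 high; foot plate x=0-70, 90 wide, 8 thick. Lift the collar a few mm, and the rod slides out or in from the -x side.
- rack_gap (a point): Middle of the fork's gap, level with the prongs' tops, where the collar's underside hangs: (0, 0, 150) mm in the rack's frame.
- jar: Glass jar fixed in a steel cradle (116 x 110 mm). Origin on the bench, own z vertical. The jar's axis leans 15 degrees from z towards own -x: its flat floor slopes 15 degrees down to own -x, where the balls gather at the wall. Inside 96 mm across; from 58 mm above the floor (along the axis) a shoulder narrows to a neck 74 mm inside, 80 outside; rim 84 mm above the inside floor. It does not give.
- jar_floor (a point): Centre of the jar's inside floor, (-1.0, 0, 24.9) mm in the jar's frame; its axes are the jar's own (z vertical).
- jar_mouth (a point): Centre of the jar's mouth at the rim, (-22.8, 0, 106) mm in the jar's frame; its axes are the jar's own (z vertical).
- dish: White ceramic dish fixed on the bench, 124 mm across, 30 mm high, open; flat floor about 108 mm across inside, walls 4 mm. Origin at the centre of its underside.
- dish_floor (a point): Centre of the dish's inside floor, 5 mm above the bench.
- ball0: One of five like white ceramic grinding balls, 15 mm across, 11 g, smooth and free rolling, in the jar at the start. Origin at its centre.
- ball1: One of five like white ceramic grinding balls, 15 mm across, 11 g, smooth and free rolling, in the jar at the start. Origin at its centre.
- ball2: One of five like white ceramic grinding balls, 15 mm across, 11 g, smooth and free rolling, in the jar at the start. Origin at its centre.
- ball3: One of five like white ceramic grinding balls, 15 mm across, 11 g, smooth and free rolling, in the jar at the start. Origin at its centre.
- ball4: One of five like white ceramic grinding balls, 15 mm across, 11 g, smooth and free rolling, in the jar at the start. Origin at its centre.
- vial: Bystander: small amber vial, 28 mm across, 55 tall, standing. Origin at its underside's centre.
- spanner: Bystander: steel spanner, about 150 mm long, lying flat.
- reagent: Bystander: brown reagent bottle, 66 mm across, 140 tall. Origin at its underside's centre.
- beaker: Bystander: empty glass beaker, 70 mm across, 85 tall. Origin at its underside's centre.
- nut: Bystander: hexagonal steel nut, 28 mm over its corners, 18 tall. Origin at its underside's centre.
- plug: Bystander: steel plug, cylinder 44 mm across, 50 tall. Origin at its underside's centre.
- clampblock: Bystander: blue clamp block, 50 x 30 x 30 mm. Origin at its underside's centre.
Not all that is in view belongs to the job. There is more than one size of the scoop; the job needs the smallest.

How it is judged:
On the way, in this order (a step that is already met when the one before it is completed fails the run):
1. the scoop is dipped into the jar at an angle (lip down near the floor, rod leaning by more than 0.2 rad) (distance between scoop_lip and jar_floor below 0.056 m and angle between scoop's own z axis and vertical above 0.2 rad), for 0.1 s.
2. a ball is carried in the scoop, clear above the jar's mouth (((x of ball0 in the frame of scoop between -0.058 and 0 m and y of ball0 in the frame of scoop between -0.02 and 0.02 m and z of ball0 in the frame of scoop between 0 and 0.035 m and height (world z) of ball0 above 0.125 m) or (x of ball1 in the frame of scoop between -0.058 and 0 m and y of ball1 in the frame of scoop between -0.02 and 0.02 m and z of ball1 in the frame of scoop between 0 and 0.035 m and height (world z) of ball1 above 0.125 m) or (x of ball2 in the frame of scoop between -0.058 and 0 m and y of ball2 in the frame of scoop between -0.02 and 0.02 m and z of ball2 in the frame of scoop between 0 and 0.035 m and height (world z) of ball2 above 0.125 m) or (x of ball3 in the frame of scoop between -0.058 and 0 m and y of ball3 in the frame of scoop between -0.02 and 0.02 m and z of ball3 in the frame of scoop between 0 and 0.035 m and height (world z) of ball3 above 0.125 m) or (x of ball4 in the frame of scoop between -0.058 and 0 m and y of ball4 in the frame of scoop between -0.02 and 0.02 m and z of ball4 in the frame of scoop between 0 and 0.035 m and height (world z) of ball4 above 0.125 m))), for 0.2 s.
3. at least two balls lie in the dish ((((horizontal distance between ball0 and dish_floor below 0.055 m and height (world z) of ball0 below 0.03 m) and (horizontal distance between ball1 and dish_floor below 0.055 m and height (world z) of ball1 below 0.03 m)) or ((horizontal distance between ball0 and dish_floor below 0.055 m and height (world z) of ball0 below 0.03 m) and (horizontal distance between ball2 and dish_floor below 0.055 m and height (world z) of ball2 below 0.03 m)) or ((horizontal distance between ball0 and dish_floor below 0.055 m and height (world z) of ball0 below 0.03 m) and (horizontal distance between ball3 and dish_floor below 0.055 m and height (world z) of ball3 below 0.03 m)) or ((horizontal distance between ball0 and dish_floor below 0.055 m and height (world z) of ball0 below 0.03 m) and (horizontal distance between ball4 and dish_floor below 0.055 m and height (world z) of ball4 below 0.03 m)) or ((horizontal distance between ball1 and dish_floor below 0.055 m and height (world z) of ball1 below 0.03 m) and (horizontal distance between ball2 and dish_floor below 0.055 m and height (world z) of ball2 below 0.03 m)) or ((horizontal distance between ball1 and dish_floor below 0.055 m and height (world z) of ball1 below 0.03 m) and (horizontal distance between ball3 and dish_floor below 0.055 m and height (world z) of ball3 below 0.03 m)) or ((horizontal distance between ball1 and dish_floor below 0.055 m and height (world z) of ball1 below 0.03 m) and (horizontal distance between ball4 and dish_floor below 0.055 m and height (world z) of ball4 below 0.03 m)) or ((horizontal distance between ball2 and dish_floor below 0.055 m and height (world z) of ball2 below 0.03 m) and (horizontal distance between ball3 and dish_floor below 0.055 m and height (world z) of ball3 below 0.03 m)) or ((horizontal distance between ball2 and dish_floor below 0.055 m and height (world z) of ball2 below 0.03 m) and (horizontal distance between ball4 and dish_floor below 0.055 m and height (world z) of ball4 below 0.03 m)) or ((horizontal distance between ball3 and dish_floor below 0.055 m and height (world z) of ball3 below 0.03 m) and (horizontal distance between ball4 and dish_floor below 0.055 m and height (world z) of ball4 below 0.03 m)))), for 0.2 s.
At the end, for the whole second after the job is handed in: At least two balls lie in the dish (centres within 55 mm of its middle), every other ball is in the dish or in the jar, and the scoop hangs at rest and upright (within 0.2 rad) in the fork of its rack, the middle of its collar's underside within 20 mm of the place where it hung ((((horizontal distance between ball0 and dish_floor below 0.055 m and height (world z) of ball0 below 0.03 m) and (horizontal distance between ball1 and dish_floor below 0.055 m and height (world z) of ball1 below 0.03 m)) or ((horizontal distance between ball0 and dish_floor below 0.055 m and height (world z) of ball0 below 0.03 m) and (horizontal distance between ball2 and dish_floor below 0.055 m and height (world z) of ball2 below 0.03 m)) or ((horizontal distance between ball0 and dish_floor below 0.055 m and height (world z) of ball0 below 0.03 m) and (horizontal distance between ball3 and dish_floor below 0.055 m and height (world z) of ball3 below 0.03 m)) or ((horizontal distance between ball0 and dish_floor below 0.055 m and height (world z) of ball0 below 0.03 m) and (horizontal distance between ball4 and dish_floor below 0.055 m and height (world z) of ball4 below 0.03 m)) or ((horizontal distance between ball1 and dish_floor below 0.055 m and height (world z) of ball1 below 0.03 m) and (horizontal distance between ball2 and dish_floor below 0.055 m and height (world z) of ball2 below 0.03 m)) or ((horizontal distance between ball1 and dish_floor below 0.055 m and height (world z) of ball1 below 0.03 m) and (horizontal distance between ball3 and dish_floor below 0.055 m and height (world z) of ball3 below 0.03 m)) or ((horizontal distance between ball1 and dish_floor below 0.055 m and height (world z) of ball1 below 0.03 m) and (horizontal distance between ball4 and dish_floor below 0.055 m and height (world z) of ball4 below 0.03 m)) or ((horizontal distance between ball2 and dish_floor below 0.055 m and height (world z) of ball2 below 0.03 m) and (horizontal distance between ball3 and dish_floor below 0.055 m and height (world z) of ball3 below 0.03 m)) or ((horizontal distance between ball2 and dish_floor below 0.055 m and height (world z) of ball2 below 0.03 m) and (horizontal distance between ball4 and dish_floor below 0.055 m and height (world z) of ball4 below 0.03 m)) or ((horizontal distance between ball3 and dish_floor below 0.055 m and height (world z) of ball3 below 0.03 m) and (horizontal distance between ball4 and dish_floor below 0.055 m and height (world z) of ball4 below 0.03 m))) and ((horizontal distance between ball0 and dish_floor below 0.055 m and height (world z) of ball0 below 0.03 m) or (distance between ball0 and jar_floor below 0.062 m and height (world z) of ball0 below 0.085 m)) and ((horizontal distance between ball1 and dish_floor below 0.055 m and height (world z) of ball1 below 0.03 m) or (distance between ball1 and jar_floor below 0.062 m and height (world z) of ball1 below 0.085 m)) and ((horizontal distance between ball2 and dish_floor below 0.055 m and height (world z) of ball2 below 0.03 m) or (distance between ball2 and jar_floor below 0.062 m and height (world z) of ball2 below 0.085 m)) and ((horizontal distance between ball3 and dish_floor below 0.055 m and height (world z) of ball3 below 0.03 m) or (distance between ball3 and jar_floor below 0.062 m and height (world z) of ball3 below 0.085 m)) and ((horizontal distance between ball4 and dish_floor below 0.055 m and height (world z) of ball4 below 0.03 m) or (distance between ball4 and jar_floor below 0.062 m and height (world z) of ball4 below 0.085 m)) and distance between scoop_collar and rack_gap below 0.02 m and angle between scoop's own z axis and vertical below 0.2 rad and linear speed of scoop below 0.05 m/s); the robot touches nothing.
It fails at once if a ball is dropped from height or flung (faster than 1.4 m/s, a fall of 100 mm) (linear speed of any of ball0, ball1, ball2, ball3, ball4 above 1.4 m/s).
It fails at once if the fingers touch a ball (contact force between the fingers and ball0 above 0.3 N or contact force between the fingers and ball1 above 0.3 N or contact force between the fingers and ball2 above 0.3 N or contact force between the fingers and ball3 above 0.3 N or contact force between the fingers and ball4 above 0.3 N).
It fails at once if a bystander is moved by more than 30 mm (distance of any of vial, spanner, reagent, beaker, nut, plug, clampblock from where it was at the start of the episode above 0.03 m).
It also fails if it takes over 72 s, if anything falls off the work surface, if the arm or the gripper's body presses on something with over 40 N, if the wrist force passes 120 N, or if a joint passes its speed limit or range.

## Working session

There is one attempt and no reset: what is moved stays moved. The work goes in short steps, each a Python script; the robot and the scene stay as the last script left them, time stands still between calls to the robot, and variables do not carry over. Pictures are saved under pics/ and viewed, about 8 in all and at most 12, crops included, and the job is handed in when it is done.

```bash
mkdir -p pics
python3 - <<'E'
from rig import manip
import cv2, numpy as np
for n in ("top","side"):
    c=manip.camera(n); cv2.imwrite(f"pics/{n}0.png",c["image"][:,:,::-1])
    print(n,c["fx"],c["fy"],c["cx"],c["cy"],c["k1"]); print(np.round(c["cam_to_world"],4))
c=manip.camera("wrist"); print(c["fx"],c["k1"],np.round(c["mount"],4)); cv2.imwrite("pics/wrist0.png",c["image"][:,:,::-1])
print(manip.get_time(),manip.get_position(),manip.get_ee_rot())
E
```

```text
top 507.2874104950208 507.2874104950208 326.31173700787394 197.81883707342843 -0.002127859584441741
[[-0.0072 -0.9963  0.0859  0.3511]
 [-0.9998  0.0054 -0.0214  0.0086]
 [ 0.0209 -0.086  -0.9961  1.2489]
 [ 0.      0.      0.      1.    ]]
side 406.8621319966905 406.8621319966905 322.6904112427367 204.62795303430727 -0.10552667833305529
[[ 0.8956 -0.2915  0.336   0.0881]
 [-0.4443 -0.6213  0.6454 -0.7168]
 [ 0.0206 -0.7273 -0.686   0.8433]
 [ 0.      0.      0.      1.    ]]
276.3438632469771 -0.02252791342049294 [[-5.000e-04 -2.772e-01  9.608e-01 -1.207e-01]
 [ 1.000e+00 -8.000e-04  3.000e-04  5.000e-04]
 [ 7.000e-04  9.608e-01  2.772e-01 -7.010e-02]
 [ 0.000e+00  0.000e+00  0.000e+00  1.000e+00]]
0.15 [0.21578695 0.58615155 0.25272043] [ 0.27591862  1.55321568 -0.27774421]
```

View pics/top0.png

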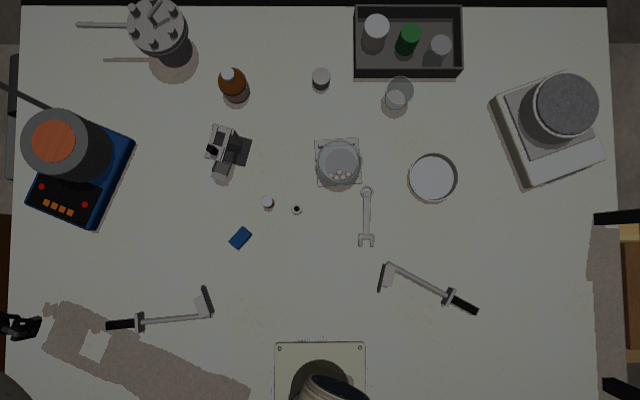

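View pics/side0.png

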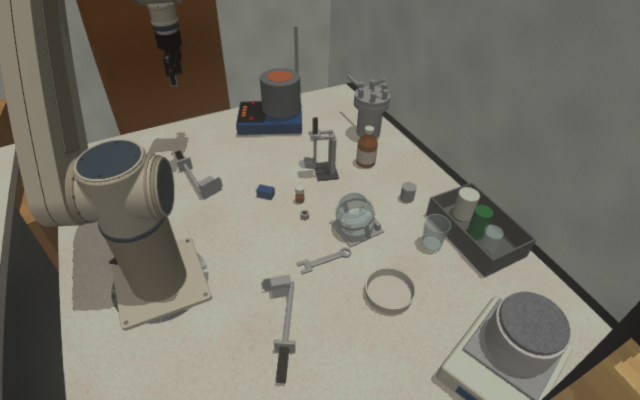

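```bash
cat > h.py <<'E'
from rig import manip
import cv2, numpy as np
from scipy.spatial.transform import Rotation as R
def cam(n):
    p,r=manip.get_position(),manip.get_ee_rot()
    c=manip.camera(n); c["bgr"]=c["image"][:,:,::-1].copy()
    if n=="wrist":
        T=np.eye(4);T[:3,:3]=R.from_rotvec(r).as_matrix();T[:3,3]=p
        c["cam_to_world"]=T@c["mount"]
    return c
def K(c): return np.array([[c["fx"],0,c["cx"]],[0,c["fy"],c["cy"]],[0,0,1]])
def D(c): return np.array([c["k1"],0,0,0,0.])
def ray(c,uv):
    p=cv2.undistortPoints(np.array([[uv]],float),K(c),D(c))[0,0]
    T=c["cam_to_world"]; return T[:3,3],T[:3,:3]@np.array([p[0],p[1],1])
def onz(c,uv,z):
    o,d=ray(c,uv); return o+d*(z-o[2])/d[2]
def proj(c,P):
    Ti=np.linalg.inv(c["cam_to_world"])
    return cv2.projectPoints(np.atleast_2d(np.array(P,float)),cv2.Rodrigues(Ti[:3,:3])[0],Ti[:3,3],K(c),D(c))[0][:,0]
def tri(c1,u1,c2,u2):
    o1,d1=ray(c1,u1);o2,d2=ray(c2,u2)
    s=np.linalg.lstsq(np.c_[d1,-d2],o2-o1,rcond=None)[0]
    a,b=o1+s[0]*d1,o2+s[1]*d2
    return (a+b)/2,np.linalg.norm(a-b)
E
python3 - <<'E'
from h import *
t=cv2.imread("pics/top0.png");s=cv2.imread("pics/side0.png")
def crop(i,x,y,w,h,k): return cv2.resize(i[y:y+h,x:x+w],None,fx=k,fy=k,interpolation=cv2.INTER_CUBIC)
a=crop(t,195,115,66,66,6);b=crop(t,305,130,66,66,6)
a2=crop(s,290,110,66,75,6)[:450];b2=crop(s,320,185,66,66,6)
o=np.zeros((600,800,3),np.uint8)
o[:300,:400]=cv2.resize(a[:,:],(400,400))[:300]; 
o=np.vstack([np.hstack([cv2.resize(a,(396,300)) if 0 else crop(t,195,115,80,60,5),crop(t,305,130,80,60,5)]),np.hstack([crop(s,290,115,80,60,5),crop(s,320,185,80,60,5)])])
o=np.clip(o.astype(float)*1.5,0,255).astype(np.uint8)
cv2.imwrite("pics/crop1.png",o)
E
```

```text
(no output)
```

View pics/crop1.png

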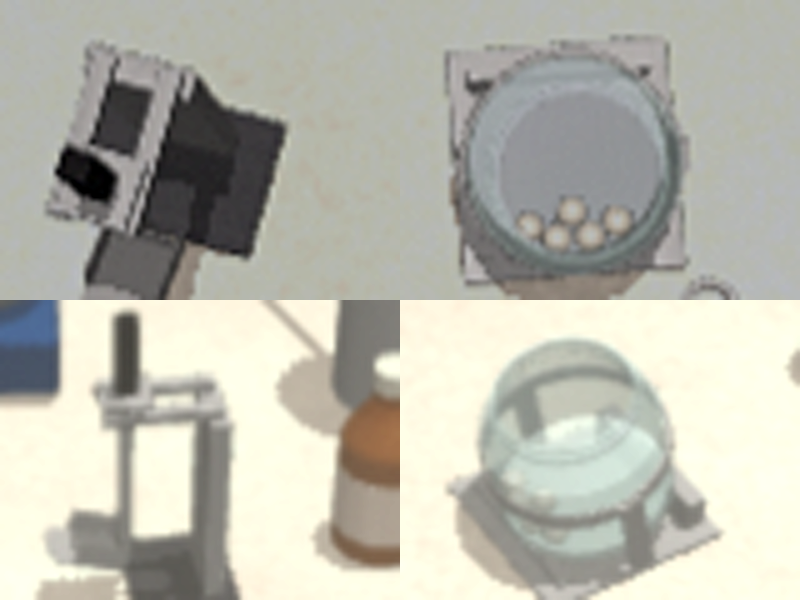

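```bash
cat > m.py <<'E'
from h import *
t=cam("top");s=cam("side")
def fit(px,P,z):   # rigid 2D fit: model P -> world
    W=np.array([onz(t,p,z)[:2] for p in px]);P=np.array(P,float)
    a,b=P-P.mean(0),W-W.mean(0)
    yaw=np.arctan2((a[:,0]*b[:,1]-a[:,1]*b[:,0]).sum(),(a*b).sum())
    M=np.array([[np.cos(yaw),-np.sin(yaw)],[np.sin(yaw),np.cos(yaw)]])
    o=W.mean(0)-M@P.mean(0); return o,yaw,np.abs(W-(P@M.T+o)).max()
A=lambda x,y:(195+x/5-.4,115+y/5-.4)
B=lambda x,y:(305+(x-400)/5-.4,130+y/5-.4)
print("rack",fit([A(47,212),A(137,236),A(90,43),A(191,68)],[[-.019,.02],[-.019,-.02],[.056,.02],[.056,-.02]],.15))
for z in (0.006,.01): print("jar",fit([B(447,52),B(667,38),B(460,282),B(687,268)],[[.058,.055],[.058,-.055],[-.058,.055],[-.058,-.055]],z))
print("mouth",onz(t,B(582,172),.106))
for n,p,z in [("vial",(267,202),.055),("nut",(297,209),.018),("reag",(229,75),.14),("beak",(398,94),.04),("clamp",(240,237),.03),("handle",A(85,172),.19)]: print(n,onz(t,p,z))
# dish: rim ellipse in top view by mask
g=cv2.cvtColor(t["bgr"],cv2.COLOR_BGR2HSV)
roi=t["bgr"][145:210,400:465]; gr=cv2.cvtColor(roi,cv2.COLOR_BGR2GRAY)
e=cv2.Canny(gr,60,150); cs,_=cv2.findContours(e,cv2.RETR_EXTERNAL,cv2.CHAIN_APPROX_NONE)
c=max(cs,key=lambda c:cv2.boundingRect(c)[2]); el=cv2.fitEllipse(c)
pc=(el[0][0]+400,el[0][1]+145); print("dish",pc,el[1],onz(t,pc,.03),"exp px",124/1000*507.3/1.22)
E
python3 m.py
```

```text
rack (array([0.55063475, 0.22597461]), np.float64(-0.2636690069971247), np.float64(0.0031742351441512717))
jar (array([ 0.54835752, -0.04694993]), np.float64(0.0606190826518164), np.float64(0.0012203518446832623))
jar (array([ 0.54772264, -0.04677131]), np.float64(0.0606190826518164), np.float64(0.001028438101749296))
mouth [ 0.52672839 -0.05001788  0.106     ]
vial [0.44490628 0.12268882 0.055     ]
nut [0.43035843 0.05348311 0.018     ]
reag [0.72311721 0.20004871 0.14      ]
beak [ 0.70897702 -0.19445677  0.04      ]
clamp [0.36339423 0.18917886 0.03      ]
handle [0.54676361 0.2263816  0.19      ]
dish (432.09305572509766, 177.79772567749023) (49.71846008300781, 51.248878479003906) [ 0.50366544 -0.27525631  0.03      ] exp px 51.561639344262296
```

```bash
cat >> h.py <<'E'
RACK=np.array([.5506,.2260]);RYAW=-.2637
JAR=np.array([.5480,-.0469]);JYAW=.0606
DISH=np.array([.5037,-.2753])
SIGN=1
def rotz(a): return R.from_euler("z",a).as_matrix()
def sR(yaw,lean): return rotz(yaw)@R.from_euler("y",-lean).as_matrix()   # lean to cup's front (-x)
def tR(Rs): return R.from_matrix(Rs@np.array([[0,SIGN,0],[0,0,-SIGN],[-1,0,0]],float)).as_rotvec()
def tcp(p,yaw,lean,ref=(0,0,0)):  # scoop point ref placed at world p
    Rs=sR(yaw,lean); return np.asarray(p)+Rs@(np.array([0,0,GZ])-np.array(ref)),tR(Rs)
GZ=.153
LIP=np.array([-.051,0,.0113])
A15=np.deg2rad(15)
def jar(r,h,y=0): # point in jar: r along floor plane (+ = uphill, own +x), h along axis
    v=np.array([-.001+r*np.cos(A15)-h*np.sin(A15),y,.0249+r*np.sin(A15)+h*np.cos(A15)])
    return rotz(JYAW)@v+np.r_[JAR,0]
def show(n,i,k=1): cv2.imwrite(f"pics/{n}.png",cv2.resize(i,None,fx=k,fy=k,interpolation=cv2.INTER_CUBIC))
E
python3 - <<'E'
import h
from h import *
for s in (1,-1):
    h.SIGN=s
    for n,a in [("rack",(np.r_[RACK,.032],RYAW,0)),("up",(np.r_[RACK,.17],RYAW,0)),("jar",(jar(-.04,.0),JYAW,.55,LIP)),("jarup",(jar(0,.15),JYAW,0)),("dump",(np.r_[DISH,.05],0,.9,LIP)),("dump-.3",(np.r_[DISH,.05],-.4,.9,LIP))]:
        q=manip.solve_ik(*tcp(*a)); print(s,n,None if q is None else np.round(q,2))
h.SIGN=1
p,r=tcp(np.r_[RACK,.165],RYAW,0); manip.move_to(p,r)
c=cam("wrist"); show("w1",c["bgr"]); print(manip.get_time(),proj(c,[np.r_[RACK,.208],np.r_[RACK,.156]]),manip.get_position()-p)
E
```

```text
1 rack [ 0.37  0.46  1.75 -0.    0.93  0.63]
1 up [ 0.37  0.31  1.63 -0.    1.2   0.63]
1 jar [-0.21  0.27  2.32  1.48  0.14 -1.72]
1 jarup [-0.12  0.17  1.81 -0.    1.16 -0.18]
1 dump None
1 dump-.3 None
-1 rack [ 0.37  0.46  1.75 -0.    0.93 -2.51]
-1 up [ 0.37  0.31  1.63 -0.    1.2  -2.51]
-1 jar [-0.21  0.27  2.32  1.48  0.14  1.42]
-1 jarup None
-1 dump [-0.96  0.41  2.33  1.83  0.73  0.5 ]
-1 dump-.3 [-0.65  0.37  2.46  2.79  0.6   0.13]
2.1 [[318.70801297 207.66115229]
 [318.64354528 193.03129068]] [-0.00044159  0.00095056 -0.00019806]
```

View pics/w1.png

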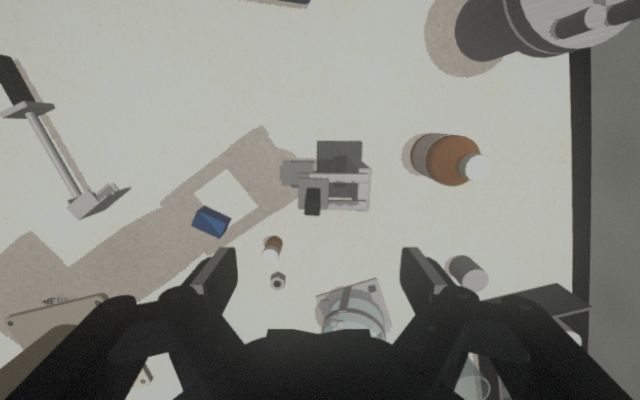

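```bash
cat >> h.py <<'E'
def jR(phi,rel): # scoop rotation in jar: front turned phi about the jar axis from its low side, rod leaning rel from the jar axis
    return sR(JYAW,A15)@rotz(phi)@R.from_euler("y",-rel).as_matrix()
def tcpR(p,Rs,ref=(0,0,0)): return np.asarray(p)+Rs@(np.array([0,0,GZ])-np.array(ref)),tR(Rs)
E
python3 - <<'E'
from h import *
show("w1c",cv2.imread("pics/w1.png")[130:230,270:400],6)
def ik(n,*a):
    q=manip.solve_ik(*a); print(n,None if q is None else np.round(q,2))
for phi in (0,.3,.5,-.6):
    for rel in (.26,.1):
        q=ik(f"jar {phi} {rel}",*tcpR(jar(-.044*np.cos(phi),0,-.044*np.sin(phi)),jR(phi,rel),LIP))
for yaw in (1.57,1.2,-1.57,-1.2,-2.0,2.,2.9,-2.6):
    for lean in (0,.9): ik(f"dish {yaw} {lean}",*tcp(np.r_[DISH,.05],yaw,lean,LIP))
E
```

```text
jar 0 0.26 [-0.21  0.27  2.31  1.16  0.14 -1.39]
jar 0 0.1 [-0.17  0.29  2.17  0.25  0.33 -0.44]
jar 0.3 0.26 [-0.29  0.28  2.28  1.12  0.27 -1.71]
jar 0.3 0.1 [-0.19  0.3   2.16  0.33  0.36 -0.85]
jar 0.5 0.26 [-0.33  0.29  2.25  1.04  0.35 -1.85]
jar 0.5 0.1 [-0.2   0.3   2.15  0.37  0.38 -1.09]
jar -0.6 0.26 [-0.04  0.27  2.29 -0.81  0.14  1.3 ]
jar -0.6 0.1 [-0.12  0.29  2.16  0.01  0.34  0.42]
dish 1.57 0 [-0.44  0.4   1.84 -0.    0.9  -2.01]
dish 1.57 0.9 None
dish 1.2 0 [-0.43  0.42  1.8  -0.    0.92 -1.63]
dish 1.2 0.9 [-0.97  0.72  1.58  0.71  1.48 -2.48]
dish -1.57 0 [-0.59  0.46  1.73  0.    0.95  0.98]
dish -1.57 0.9 [ 0.02  0.54  1.99 -1.13  1.04  2.42]
dish -1.2 0 [-0.57  0.48  1.7  -0.    0.96  0.63]
dish -1.2 0.9 None
dish -2.0 0 [-0.61  0.44  1.78  0.    0.93  1.39]
dish -2.0 0.9 [-0.03  0.67  1.71 -0.84  1.33  2.43]
dish 2.0 0 [-0.47  0.37  1.88  0.    0.89 -2.47]
dish 2.0 0.9 None
dish 2.9 0 None
dish 2.9 0.9 None
dish -2.6 0 [-0.6   0.4   1.84 -0.    0.9   2.  ]
dish -2.6 0.9 None
```

View pics/w1c.png

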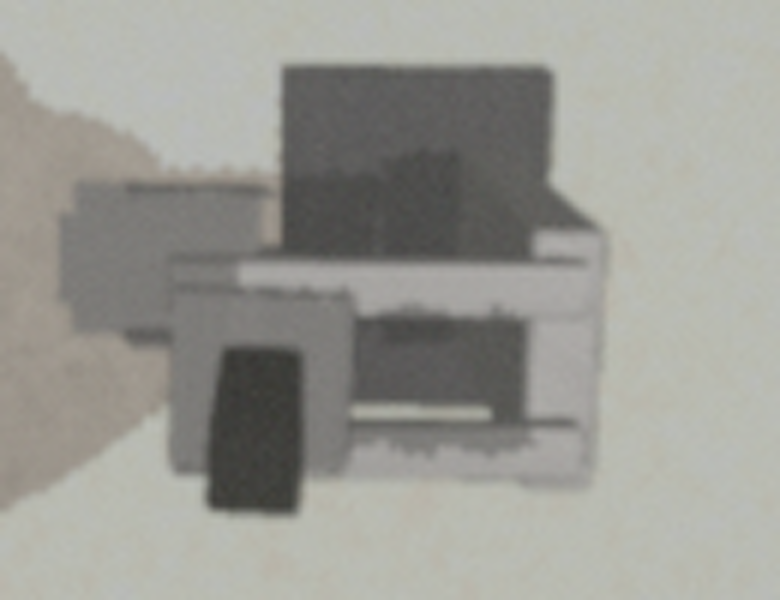

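```bash
cat >> h.py <<'E'
SC0=np.r_[RACK+rotz(RYAW)[:2,:2]@[-.0045,0],.032]
RX=rotz(RYAW)@[1,0,0]
def st(n): print(n,"t%.2f"%manip.get_time(),"F",np.round(manip.get_contact_force(),1),"w%.4f"%manip.get_width())
E
python3 - <<'E'
from h import *
def ik(n,*a):
    q=manip.solve_ik(*a); print(n,None if q is None else np.round(q,2))
for yaw in (.7,.9,1.,1.1,-1.7):
    ik(f"dish {yaw} .87",*tcp(np.r_[DISH,.05],yaw,.87,LIP))
p,r=tcp(SC0,RYAW,0)
manip.servo_line(p,r,rate=.12); st("down"); print(manip.get_position()-p)
manip.command_gripper(.0,90); st("grip")
manip.servo_line(p+[0,0,.007]); st("lift")
manip.servo_line(p+[0,0,.007]-.065*RX,rate=.1); st("out")
manip.servo_line(p+[0,0,.12]-.065*RX,rate=.2); st("up")
c=cam("wrist");t=cam("top");s=cam("side")
show("g",np.vstack([np.hstack([cv2.resize(s["bgr"][80:260,190:430],(400,300)),cv2.resize(t["bgr"][110:260,180:380],(400,300))]),np.hstack([cv2.resize(c["bgr"][100:400,120:520],(400,300)),cv2.resize(t["bgr"][140:200,300:380],(400,300))])]))
E
```

```text
dish 0.7 .87 [-1.04  0.56  1.91  0.98  1.13 -2.4 ]
dish 0.9 .87 [-1.02  0.62  1.78  0.85  1.26 -2.41]
dish 1.0 .87 [-1.    0.65  1.72  0.8   1.33 -2.43]
dish 1.1 .87 [-0.98  0.68  1.66  0.75  1.39 -2.44]
dish -1.7 .87 [-0.    0.56  1.91 -1.01  1.11  2.38]
down t3.36 F [-0.3  0.7  0.2] w0.0856
[0.00052216 0.00020077 0.00077375]
grip t4.02 F [-1.3  0.1  2.5] w0.0132
lift t4.27 F [-0.3 -0.7 -2. ] w0.0126
out t5.07 F [ 0.1 -0.6 -1.5] w0.0128
up t5.78 F [-0.5 -0.  -2.1] w0.0128
```

View pics/g.png

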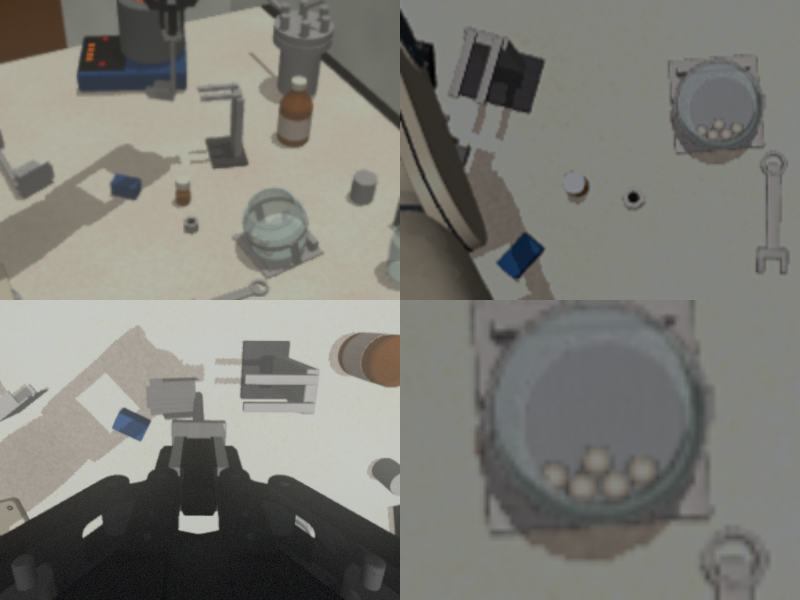

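```bash
cat >> h.py <<'E'
HEEL=np.array([-.003,0,-.0015])
def jp(phi,F,h,lat=0): # jar point F along the front direction, lat across it
    f=np.array([-np.cos(phi),-np.sin(phi)]); n=np.array([-f[1],f[0]])
    v=F*f+lat*n; return jar(v[0],h,v[1])
E
python3 - <<'E'
from h import *
phi,rel=.3,.28
Rs=jR(phi,rel)
P=lambda F,h,ref=LIP: tcpR(jp(phi,F,h),Rs,ref)
for a in [(.026,.13),(.026,.03),(.017,.002),(.044,.001)]:
    q=manip.solve_ik(*P(*a)); print(a,None if q is None else np.round(q,2))
manip.move_to(*P(.026,.13)); st("above")
t=cam("top");s=cam("side");w=cam("wrist")
a=proj(t,[jp(phi,.026,.13)])[0];b=proj(s,[jp(phi,.026,.13)])[0];print(a,b)
cv2.circle(t["bgr"],tuple(int(v) for v in a),1,(0,0,255),-1);cv2.circle(s["bgr"],tuple(int(v) for v in b),1,(0,0,255),-1)
show("dip0",np.hstack([cv2.resize(s["bgr"][110:260,290:440],(400,400),interpolation=cv2.INTER_CUBIC),cv2.resize(t["bgr"][110:220,285:395],(400,400),interpolation=cv2.INTER_CUBIC)]))
E
```

```text
(0.026, 0.13) [-0.3  -0.03  2.22  0.52  0.54 -1.07]
(0.026, 0.03) [-0.28  0.21  2.26  0.93  0.31 -1.49]
(0.017, 0.002) [-0.26  0.29  2.25  1.1   0.27 -1.66]
(0.044, 0.001) [-0.3   0.28  2.3   1.24  0.27 -1.84]
above t7.50 F [-0.3  0.  -0.8] w0.0125
[345.71060198 177.94281849] [343.35721116 197.65883556]
```

View pics/dip0.png

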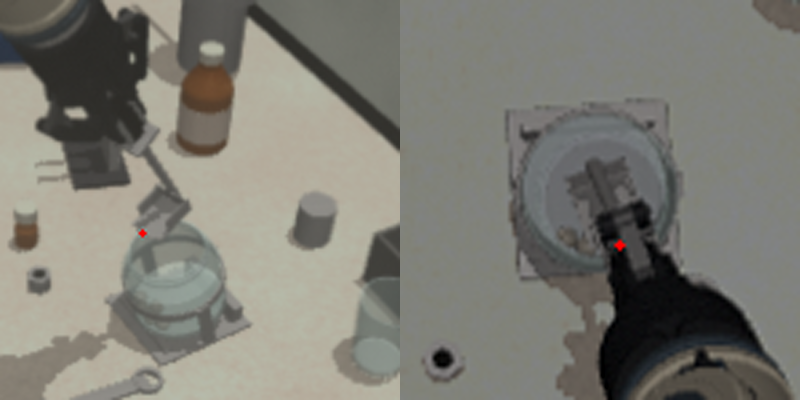

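```bash
cat > scoop.py <<'E'
from h import *
import sys
from scipy.spatial.transform import Slerp
def dip(phi,rel=.28,F1=.017,Fend=.044):
    Rs=jR(phi,rel); P=lambda F,h: tcpR(jp(phi,F,h),Rs,LIP)
    F0=np.array(manip.get_contact_force())
    def go(pr,rate,n,lim=12):
        manip.servo_line(*pr,rate=rate); f=np.array(manip.get_contact_force())-F0
        if n: print(n,np.round(f,1))
        if np.linalg.norm(f)>lim: raise SystemExit(f"force {f} at {n} t{manip.get_time()}")
        return f
    go(P(.026,.085),.1,"neck"); go(P(.026,.03),.1,"in"); go(P(F1,.008),.08,"low")
    h=.006
    while True:
        f=go(P(F1,h),.03,"",25)
        if f[2]>2.5 or h<-.006: break
        h-=.001
    print("floor at h",round(h,4),np.round(f,1)); h+=.0012
    for F in np.arange(F1,Fend+.0001,.003):
        f=go(P(F,h),.06,"",25)
        if np.linalg.norm(f[:2])>8: print("wall?",F,f); break
    st(f"swept F={F:.3f}"); print(np.round(f,1))
    # right it about the heel
    R1=sR(JYAW+phi,0); sl=Slerp([0,1],R.from_matrix([Rs,R1]))
    heel0=jp(phi,F,h)+Rs@(HEEL-LIP); heel1=heel0+jp(phi,.004,.005)-jp(phi,0,0)
    for u in np.linspace(0,1,9)[1:]:
        Rm=sl(u).as_matrix(); f=go(tcpR(heel0+(heel1-heel0)*u+rotz(JYAW)@[0,0,.003*min(1,3*u)],Rm,HEEL),.06,"",25)
    st("upright"); print(np.round(f,1))
    lip=heel1+[0,0,.003]+R1@(LIP-HEEL); print("lip now",lip,"neck tgt",jp(phi,.028,.084))
    go(tcpR(jp(phi,.028,.084),R1,LIP),.06,"lift1",15)
    go(tcpR(jp(phi,.028,.165),R1,LIP),.1,"lift2",15); st("out")
if __name__=="__main__":
    dip(float(sys.argv[1]))
    t=cam("top");s=cam("side")
    show(sys.argv[2],np.hstack([cv2.resize(s["bgr"][110:260,290:440],(400,400),interpolation=cv2.INTER_CUBIC),cv2.resize(t["bgr"][110:220,285:395],(400,400),interpolation=cv2.INTER_CUBIC)]))
E
python3 scoop.py .3 dip1
```

```text
neck [ 0.4 -0.7 -0.5]
in [1.  0.4 0.1]
low [-0.3  0.   0.3]
floor at h 0.0 [-4.1  0.1  9.9]
swept F=0.044 t13.65 F [-0.2  0.1 -2. ] w0.0125
[ 0.1  0.2 -0.7]
upright t16.53 F [-0.2 -0.5 -2.4] w0.0126
[ 0.1 -0.4 -1.1]
lip now [ 0.50174482 -0.06342372  0.0480319 ] neck tgt [ 0.50001155 -0.05810145  0.09911451]
lift1 [ 0.5 -0.1 -0.4]
lift2 [ 0.6  0.2 -0. ]
out t18.50 F [ 0.4  0.  -1.3] w0.0128
```

View pics/dip1.png

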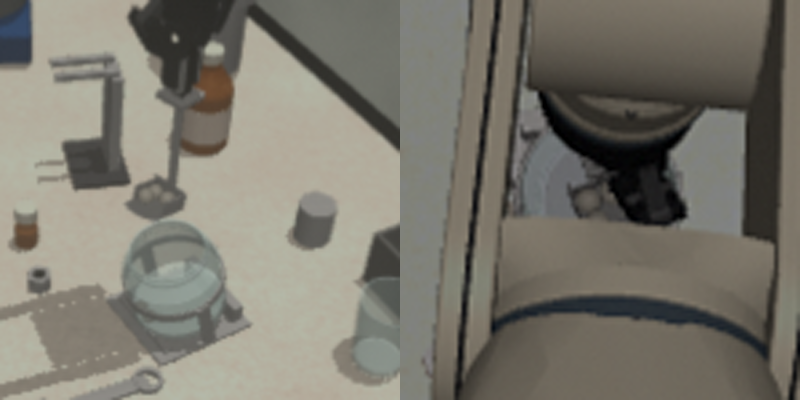

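```bash
cat > dump.py <<'E'
from h import *
import sys
def dump(yaw=.9,top=.95,back=.005):
    f=-rotz(yaw)@[1,0,0]; L=np.r_[DISH,0]-back*f
    P=lambda z,l,ff=0: tcp(L+[0,0,z]+ff*f,yaw,l,LIP)
    steps=[(.08-.056*min(1,l/.6),l) for l in np.linspace(.06,top,13)]
    bad=[s for s in steps if manip.solve_ik(*P(*s)) is None]; print("bad",bad)
    if bad: return
    manip.servo_line(*P(.185,0),rate=.12); st("over"); manip.servo_line(*P(.08,0),rate=.1); st("low")
    for s in steps: manip.servo_line(*P(*s),rate=.06); 
    st("tipped"); manip.hold(.5); t=cam("top"); s=cam("side")
    for s_ in steps[::-3]: manip.servo_line(*P(s_[0]+.02,s_[1]),rate=.15)
    manip.servo_line(*P(.185,0),rate=.15); st("up")
    return t,s
t,s=dump()
n=sys.argv[1]
t2=cam("top");s2=cam("side")
r=lambda i,x,y,w,h:cv2.resize(i["bgr"][y:y+h,x:x+w],(400,300),interpolation=cv2.INTER_CUBIC)
show(n,np.vstack([np.hstack([r(s,300,200,160,120),r(s2,300,200,160,120)]),np.hstack([r(t,300,110,180,135),r(t2,300,110,180,135)])]))
E
python3 dump.py dump1
```

```text
bad []
over t20.34 F [ 0.1  0.7 -1.4] w0.0129
low t21.54 F [ 0.5  0.1 -1. ] w0.0128
tipped t26.08 F [ 0.4  0.1 -1.6] w0.0126
up t29.30 F [-0.3  0.  -1.5] w0.0129
```

View pics/dump1.png

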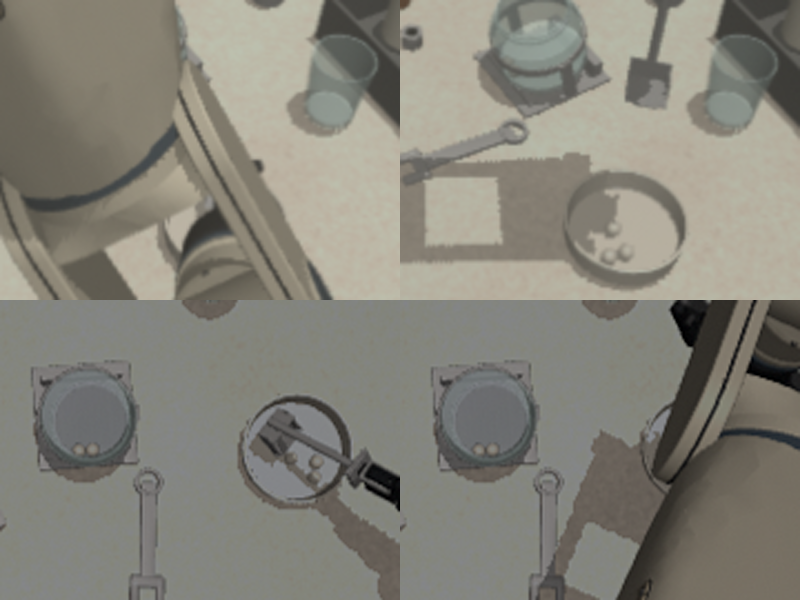

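Run:
```python
from h import *
p,r=tcp(SC0,RYAW,0)
q=p+[0,0,.12]-.065*RX
manip.move_to(q,r); st("back"); print(manip.get_position()-q)
c=cam("wrist"); a=cv2.imread("pics/g.png")[300:600,:400]; b=c["bgr"][100:400,120:520]
for n,(x,y,w,h) in {"cup":(140,70,65,50),"collar":(165,115,70,28)}.items():
    m=cv2.matchTemplate(b[y-10:y+h+10,x-10:x+w+10],a[y:y+h,x:x+w],cv2.TM_CCOEFF_NORMED)
    _,v,_,l=cv2.minMaxLoc(m); print(n,round(v,3),"shift",l[0]-10,l[1]-10)
s=cam("side"); show("pre",np.hstack([cv2.resize(b,(400,300)),cv2.resize(s["bgr"][90:210,230:390],(400,300))]))
```

```text
back t31.17 F [ 0.3 -0.7 -1.5] w0.0128
[ 2.46868746e-04 -3.96462078e-04 -9.66930528e-05]
cup 0.995 shift 0 0
collar 0.998 shift 0 0
```

View pics/pre.png

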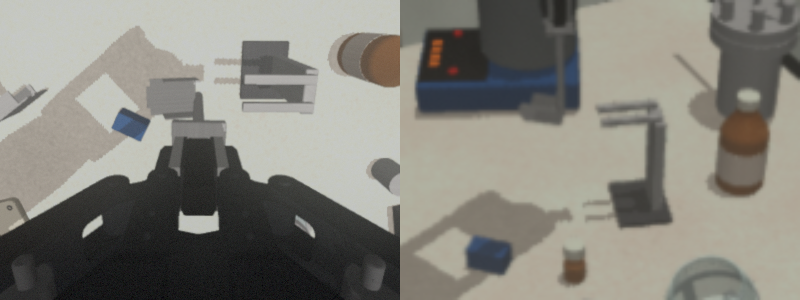

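Run:
```python
from h import *
p,r=tcp(SC0,RYAW,0)
manip.servo_line(p+[0,0,.007]-.065*RX,r,rate=.15); st("lvl")
manip.servo_line(p+[0,0,.007]-.03*RX,rate=.08); st("mid")
manip.servo_line(p+[0,0,.007],rate=.06); st("in")
manip.servo_line(p+[0,0,.001],rate=.03); st("set")
manip.command_gripper(.03); manip.hold(.3); manip.command_gripper(.085); manip.hold(.3); st("open")
manip.servo_line(p+[0,0,.13],rate=.12); manip.hold(.5); st("clear")
manip.move_to(p+[-.15,.15,.16],r)
t=cam("top");s=cam("side");st("end")
R_=lambda i,x,y,w,h:cv2.resize(i["bgr"][y:y+h,x:x+w],(400,300),interpolation=cv2.INTER_CUBIC)
show("fin",np.vstack([np.hstack([R_(s,280,110,80,60),R_(s,290,180,160,120)]),np.hstack([R_(t,195,115,80,60),R_(t,220,60,240,180)])]))
```

```text
lvl t32.17 F [-0.1 -0.5 -1.8] w0.0126
mid t32.76 F [-0.  -0.  -1.4] w0.0129
in t33.41 F [-0.   0.1 -1.7] w0.0128
set t33.76 F [-0.4  0.1 -1.7] w0.0127
open t35.25 F [ 0.1 -0.8 -0.4] w0.0848
clear t36.98 F [-0.3  0.6 -0.5] w0.0852
end t37.94 F [-0.   0.1  0.2] w0.0850
```

View pics/fin.png

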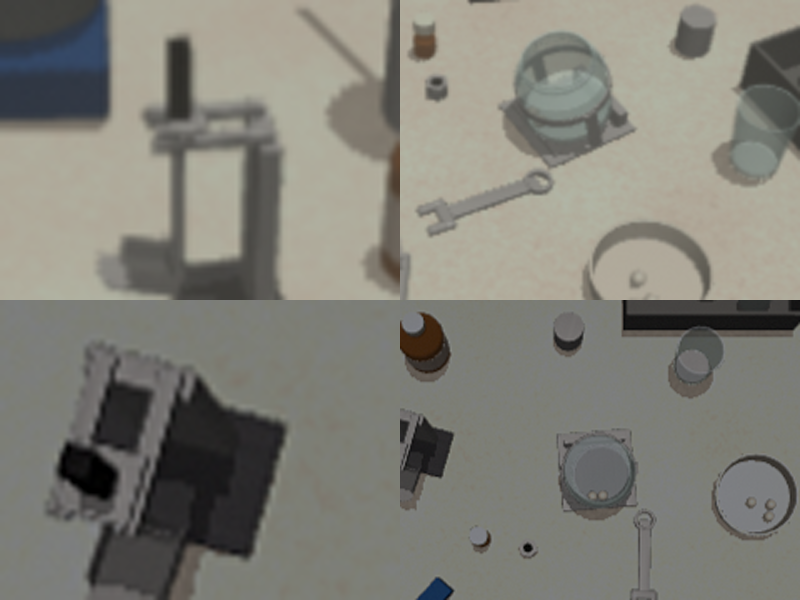

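```bash
python3 -c "
from rig import manip
print(manip.get_time()); manip.sign_off()"
```

```text
37.9417
the job is handed in; nothing more can be done
```

The job is done and handed in at about 38 s of the 72 s allowed; `sign_off` reports no verdict. I took the scoop from the rack and dipped it leaning into the jar. One pass brought up three balls, which I tipped from low into the dish, then hung the scoop back.

The final top and side pictures showed:
- **Balls:** three lie in the dish, the farthest about 37 mm from its middle, and the other two are still in the jar. None was spilled.
- **Scoop:** it hangs upright in the fork, and by eye it sits as it did at the start. A wrist-camera comparison before hanging it back showed no slip in the grip.
- **Bystanders:** they look unmoved by eye; I did not measure their positions again.
- **Gripper:** it is open and clear of everything.

The only notable contact was the lip touching the jar floor at about 10 N. One measurement disagreed: the wrist view put the scoop about 5 mm nearer the fork's open end than the first top view. I shifted the grasp by 4.5 mm and hung the scoop back at that same pose.

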